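# Tuck the document wallet shut

## Robot

A 6-joint arm with a two-finger parallel gripper is mounted at the origin on a cart in front of the work surface, level with it; the furniture and walls round the work are solid. World frame = base frame: x ahead of the robot, y to its left, z up, the work surface at z = 0. Lengths are in m, angles in rad, forces in N, time in s.
With the tool pointing down it reaches from about 0.25 to 0.775 m from the base axis. Payload 8.9 kg.
Tool frame: the origin (TCP) lies at the very end of the fingers, on their centre line; the grasp point (between the pads) lies 19 mm behind it; z points along the fingers, y is the line along which they close (so a half turn about z gives the same grasp; the last joint's range is limited). The gripper opens to 85 mm and grips with 20 to 120 N. Pads are 22 mm wide; open, the fingers measure 114 mm over their backs; the gripper's body (76 mm by 85 mm) begins 54 mm behind the grasp point. The pads swing forward as they close: fully open they stand 13 mm farther back than shut.
Start: joints at [-1.415, 0.291, -0.153, 1.127, 0, 1.431], TCP at [0.153, -0.502, 0.231] pointing down, gripper open.
Joint ranges: [-2.52, 2.52], [-0.91, 1.74], [-1.3, 1.37], [-1.96, 2.02], [-1.52, 1.47], [-3.14, 3.14]. Speed limits (rad/s): [2.22, 2.22, 2.79, 3.14, 3.14, 3.14].

## Interface

Orientations are given as a rotation vector (axis times angle).
In Python, from cell import ctrl gives the robot as it stands.
- The arm moves only by the tool move_arm, never from a script. Its argument "increments" is a list of rows, each a list of 2 entries, a list of its own where there are three numbers: the shift along the tool's x, y, z in m, then the turn, a rotation vector about the tool's x, y, z in rad. In form: [[[x, y, z], [rx, ry, rz]], ...]. A call has exactly 8 rows; each row shifts and turns the commanded pose from where the row before left it, along the tool's axes as they then stand; what a row does not reach is not made up. A row lasts 1/8 s, in which the tool goes at most 62.5 mm and 10.7 degrees, less where a joint would pass 70% of its speed; a pose out of reach is approached as far as the arm can. A call with a gripper value outside its range is refused whole. "gripper" is the opening, from -1 (shut) to 1 (fully open), so that 0 is half open, set as the call begins (left out, the last holds). The fingers move at their own pace and stop on an object; "squeeze" is the grip in N (left out, the last holds). Time passes only in rows, so rows that do not move let the fingers close, or fill a call up. It gives the time, the measured TCP pose, the force, the opening and the grip force at its end, in the units of the state.
- ctrl.sense(): the state, without advancing time (a new reading comes with each control period).
- ctrl.grab_frame(name): name is "side" or "top" or "wrist"; returns the picture (420x560x3 uint8, blue, green, red); there is no depth.
- ctrl.get_calibration(name): a dict with "fx", "fy", "cx", "cy" (pixels), "R" (3x3) and "t" (3): a world point X has camera coordinates R X + t. Camera axes: x right, y down, z forward; pixel columns grow to the right and rows downward; lengths in m; the calibration is good to about 2 mm. A picture is of the moment at which its call begins: read the wrist's pose just before it. get_calibration takes no time and is no camera call; for the wrist camera it gives the pose at the moment of the call.
- ctrl.hand_in(): hands the job in; it is judged then, once.
The state is a dict: "time_s": time; "joint_pos": joint angles; "joint_vel": joint speeds; "effort": joint torques, N m; "eef_pos": TCP position; "tool_rot": TCP orientation; "wrist_force": force on the tool from outside, world axes, zero at the start; "torque": the same for the moment, N m; "opening": finger opening in m; "gripper_force": force on a finger pad.
Only numpy, scipy, OpenCV 4.12 (cv2) and the standard library are available. Lean on these libraries where they do the work, as an engineer would, in place of code of your own. Each camera call takes 0.05 s, during which the arm holds its last target. There are 200 camera calls.

## Task

Close the flat grey document wallet on the counter with your fingertips: push the flap's tongue inwards so that it bends at its crease, fold the flap over the open mouth so that the tongue's edge comes down on the panel short of the strap, and press the flap flat so that the tongue slides beneath the strap until its edge shows on the other side. Pick nothing up: the wallet stays flat on the counter about where it lies, and the other loose things stay where they are.

Things in the scene. Friction and masses are not known exactly. Their poses are not given: they have to be found in the camera images.
- wallet: Loose, flat grey plastic document wallet, 200 (its x) x 140 (its y) x 38 mm high, about 0.8 kg. Origin: centre of its underside, z up; upper side at z = 38 mm. Its half towards +x is an open mouth (x from -5 to 94 mm) showing paper slips, the half towards -x the closed front panel. The flap is hinged along the +x edge; the strap crosses the panel parallel to y.
- flap (a joint): Angle in rad of the hinged flap, a stiff grey sheet 116 mm wide, 85 mm long from hinge to crease and 3 mm thick. 0: folded over and lying flat on the wallet; it grows as the flap opens; pi/2: upright; stop at 2.1 (leaning back). It stays where it is left (hinge friction about 0.16 N m, no spring).
- tongue (a joint): Bend in rad of the tongue, a stiff sheet 66 mm wide, 65 mm long, 3 mm thick that continues the flap past the crease. 0: in line with the flap; grows as it bends inwards (to the wallet's top); stop at 1.3. Stays as left; friction only 0.025 N m, so a push near its free edge bends it before the flap moves. Bent 1.1 or more its edge lands short of the strap; far less, on top of it.
- flap_hinge (a point): Middle of the flap's hinge line (parallel to the wallet's y), at x = 95, z = 40.5 mm in the wallet's frame, in mid-thickness of the flap.
- crease (a point): Middle of the crease between flap and tongue, on the flap's outer face (the face that ends on top), 85 mm from the hinge.
- tongue_edge (a point): Middle of the tongue's free edge, in mid-thickness, 65 mm from the crease. With the wallet closed it lies at x = -55, z = 40.5 mm in the wallet's frame, 4 mm beyond the strap.
- strap (a point): Middle of the underside of the strap, a black bridge 12 mm wide (x from -39 to -51 mm in the wallet's frame) and 2.5 mm thick, 8 mm above the front panel and 80 mm long between its two feet (wide enough for the tongue).
- terminal: Bystander: black card terminal, 173 x 80 x 43 mm, right of the wallet. Origin: centre of its underside, as for all bystanders.
- staples_box: Bystander: small card box, 40 x 62 x 28 mm, left of the wallet.
- stapler: Bystander: desk stapler, 155 x 36 x 50 mm, left of the wallet.
- tape_measure: Bystander: round tape measure, 52 x 58 x 15 mm, left of the wallet.
- pen_pot: Bystander: pot of pens, 80 x 84 x 147 mm, at the back left.
- tin: Bystander: round button tin, 70 mm across, 46 mm high, far left.
- blue_spool: Bystander: upright spool of blue thread, 30 mm across, 55 mm high, far left.
- white_spool: Bystander: upright spool of white thread, 30 mm across, 48 mm high, right of the wallet near the counter's front edge.

How it is judged:
On the way:
1. the tongue is bent inwards at its crease and its edge is down close to the front panel, short of the strap, with the flap folded over (value of joint tongue above 0.5 rad and value of joint flap below 1 rad and z of tongue_edge in the frame of wallet below 0.052 m and x of tongue_edge in the frame of wallet above -0.042 m), for 0.02 s.
At the end, for the whole second after the job is handed in: The flap lies flat (within 0.07 rad) with the tongue straight (within 0.14 rad), the tongue's edge is beneath the level of the strap's underside and has come through to its far side (at least 12 mm past the strap's near edge), and the wallet lies flat and still on the counter (value of joint flap below 0.07 rad and value of joint tongue below 0.14 rad and x of tongue_edge in the frame of wallet below -0.051 m and z of tongue_edge in the frame of wallet below 0.046 m and linear speed of wallet below 0.01 m/s and height (world z) of wallet below 0.006 m and angle between wallet's own z axis and vertical below 0.05 rad); the robot touches nothing.
It fails at once if the wallet is lifted or tipped off the counter (height (world z) of wallet above 0.015 m or angle between wallet's own z axis and vertical above 0.15 rad).
It fails at once if the wallet is shoved more than 40 mm along the counter (distance of wallet from where it was at the start of the episode above 0.04 m).
It fails at once if another loose thing is picked up or pushed more than 30 mm away (distance of any of terminal, staples_box, stapler, tape_measure, pen_pot, tin, blue_spool, white_spool from where it was at the start of the episode above 0.03 m).
It also fails if it takes over 43 s, if anything falls off the work surface, if the arm or the gripper's body presses on something with over 40 N, if the wrist force passes 120 N, or if a joint passes its speed limit or range.

## Working session

There is one attempt and no reset: what is moved stays moved. The work goes in short steps, Python scripts to look and compute and a tool call to move; the robot and the scene stay as the last step left them, time stands still between calls to the robot, and variables do not carry over. Pictures are saved under pics/ and viewed, at most 10 in all, crops included, and the job is handed in when it is done.

Besides the shell and the picture viewer there is one more tool, called as name(argument=value, ...) on one line, values as JSON. move_arm: Moves the arm, as the interface text tells. Its arguments: {"type":"object","properties":{"increments":{"type":"array","items":{"type":"array"}},"gripper":{"type":"number"},"squeeze":{"type":"number"}},"required":["increments"]}

```bash
mkdir -p pics
python3 - <<'E'
from cell import ctrl
import cv2,numpy as np
a=ctrl.grab_frame("top");b=ctrl.grab_frame("side")
cv2.imwrite("pics/top.png",a);cv2.imwrite("pics/side.png",b)
s=ctrl.sense();print(s)
for n in("top","side","wrist"):
    c=ctrl.get_calibration(n);R=np.array(c["R"]);print(n,c["fx"],c["cx"],c["cy"],"pos",-R.T@np.array(c["t"]),R.round(3).tolist())
E
```

```text
{'time_s': 0.1, 'joint_pos': array([-1.41530824e+00,  2.91240412e-01, -1.54028617e-01,  1.12668917e+00,
       -1.00492603e-05,  1.43151681e+00]), 'joint_vel': array([-0.00062328, -0.00197596,  0.00054703, -0.00105677, -0.00074496,
       -0.00112515]), 'effort': array([ 1.77256657e-03, -5.37975776e+01,  3.31919432e+01,  9.22922802e-03,
       -1.49749126e-04, -1.32572575e-05]), 'eef_pos': array([ 0.15247332, -0.50197587,  0.23078947]), 'tool_rot': array([-3.10638440e+00, -4.61174800e-01,  3.05641835e-05]), 'wrist_force': array([-0.35301306, -0.55977885,  0.08962088]), 'torque': array([-0.01602648,  0.00683304, -0.02029848]), 'gripper_force': 0.0, 'opening': 0.08536914099100257}
top 458.24836154150137 278.2946971954455 221.5422203362167 pos [ 0.41981616 -0.20337466  1.2250197 ] [[0.029, -0.999, -0.015], [-0.996, -0.027, -0.083], [0.082, 0.017, -0.996]]
side 515.4215496273815 285.77059007917137 201.57257951817536 pos [0.1163771  0.68034344 0.9232377 ] [[-0.911, -0.413, -0.005], [-0.275, 0.615, -0.739], [0.309, -0.671, -0.674]]
wrist 314.06349662697187 280.13249514654507 204.69805466240246 pos [ 0.22453964 -0.48033741  0.3738366 ] [[0.29, -0.957, 0.0], [-0.914, -0.277, 0.298], [-0.285, -0.087, -0.955]]
```

View pics/top.png

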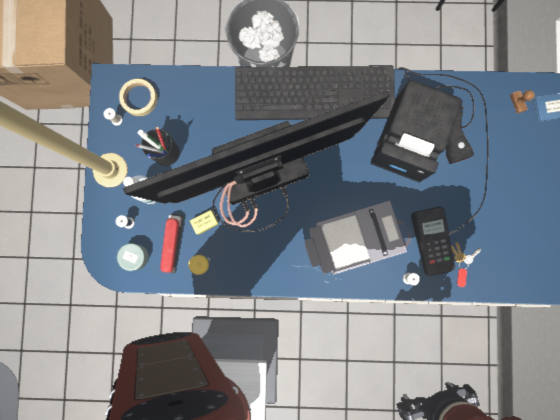

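View pics/side.png

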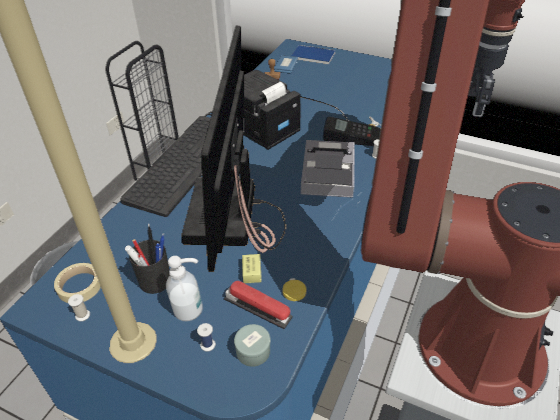

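Run:
```python
import cv2,numpy as np
a=cv2.imread("pics/top.png")[190:290,290:450];b=cv2.imread("pics/side.png")[130:205,290:370]
a=cv2.resize(a,None,fx=5,fy=5,interpolation=2);b=cv2.resize(b,None,fx=8,fy=8,interpolation=2)
cv2.imwrite("pics/topc.png",a);cv2.imwrite("pics/sidec.png",b)
```

```text
(no output)
```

View pics/topc.png

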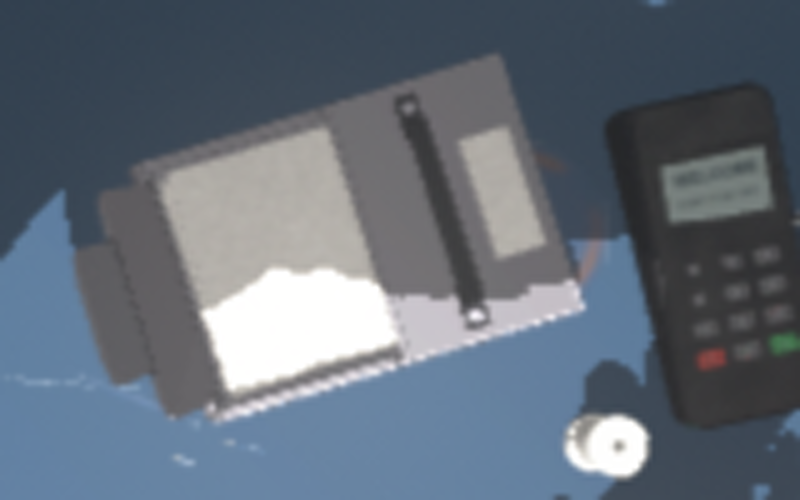

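View pics/sidec.png

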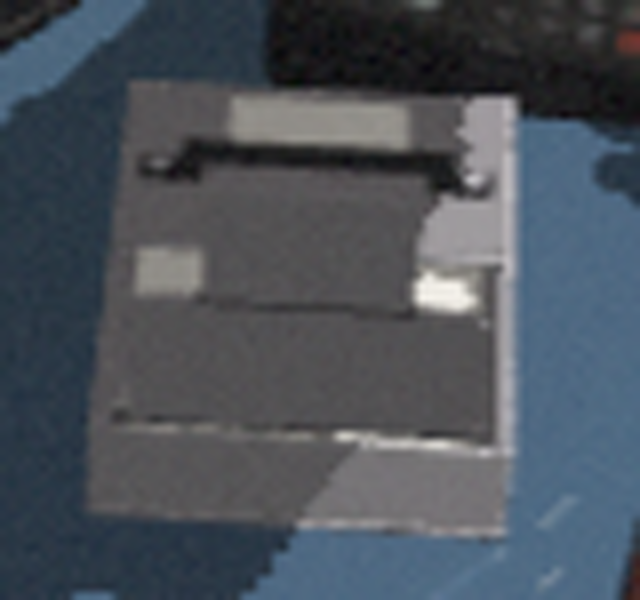

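```bash
cat > h.py <<'E'
import numpy as np
from scipy.optimize import least_squares
from scipy.spatial.transform import Rotation as Ro
from cell import ctrl
def proj(c,P):
    q=np.array(c["R"])@P+np.array(c["t"]);return np.array([c["fx"]*q[0]/q[2]+c["cx"],c["fy"]*q[1]/q[2]+c["cy"]])
def W(p,P):  # wallet->world
    c,s=np.cos(p[2]),np.sin(p[2]);return np.array([p[0]+c*P[0]-s*P[1],p[1]+s*P[0]+c*P[1],P[2]])
def flp(f,t,s,y,off=0):  # point s along sheet from hinge, offset off to outer face; wallet frame
    d=np.array([-np.cos(f),0,np.sin(f)]);n=np.array([np.sin(f),0,np.cos(f)])
    P=np.array([.095,0,.0405])
    if s<=.085: P=P+d*s
    else:
        g=f-t;P=P+d*.085+np.array([-np.cos(g),0,np.sin(g)])*(s-.085);n=np.array([np.sin(g),0,np.cos(g)])
    return P+n*off+np.array([0,y,0])
E
python3 - <<'E'
from h import *
ct,cs=ctrl.get_calibration("top"),ctrl.get_calibration("side")
T=lambda u,v:np.array([u/5+290,v/5+190]);S=lambda u,v:np.array([u/8+290,v/8+130])
wt=[((-.1,-.07,.038),T(500,55)),((-.1,.07,.038),T(583,300)),((.1,-.07,.038),T(138,165))]
ft=[(.085,-.058,T(103,192)),(.085,.058,T(172,415)),(.15,-.033,T(78,250)),(.15,.033,T(115,383))]
fs=[(.085,-.058,S(112,297)),(.085,.058,S(492,312))]
st=[((-.1,-.07,.038),S(128,82)),((-.1,.07,.038),S(517,97))]
def r(p):
    e=[proj(ct,W(p,np.array(P)))-q for P,q in wt]+[proj(cs,W(p,np.array(P)))-q for P,q in st]
    e+=[proj(ct,W(p,flp(p[3],p[4],s,y,.0015)))-q for s,y,q in ft]+[proj(cs,W(p,flp(p[3],p[4],s,y,.0015)))-q for s,y,q in fs]
    return np.concatenate(e)
o=least_squares(r,[.3,-.35,1.8,1.9,0.1]);print(o.x,np.degrees(o.x[2]));print(r(o.x).reshape(-1,2).round(1))
p=o.x
for P in[(0,0,0),(.095,0,.0405),flp(p[3],p[4],.085,0),flp(p[3],p[4],.15,0)]: print(W(p,np.array(P)).round(4))
print(proj(cs,W(p,flp(p[3],p[4],.15,.033)))*8-[2320,1040],proj(cs,W(p,flp(p[3],p[4],.15,-.033)))*8-[2320,1040])
E
```

```text
[ 0.48281686 -0.39980116  1.8946807   1.94541185  0.02351498] 108.55720785251059
[[ 0.4 -0.7]
 [ 0.7  1.9]
 [-0.8 -0.3]
 [-0.5 -0.9]
 [-1.2 -0.1]
 [-0.9 -0.3]
 [-0.3  1.3]
 [-0.6 -0.5]
 [ 0.6  0.8]
 [ 0.3 -1.2]
 [-0.7 -0.3]]
[ 0.4828 -0.3998  0.    ]
[ 0.4526 -0.3097  0.0405]
[ 0.4427 -0.2803  0.1196]
[ 0.4356 -0.2591  0.1806]
[417.91004889 186.56394857] [196.28723585 173.90725101]
```

```bash
cat >> h.py <<'E'
PW=np.array([.4828,-.3998,1.8947])
def delta(xw,yw,z,p=PW):
    s=ctrl.sense();R=Ro.from_rotvec(s["tool_rot"]).as_matrix()
    d=R.T@(W(p,np.array([xw,yw,z]))-s["eef_pos"])
    c,sn=np.cos(p[2]),np.sin(p[2])
    Rd=np.array([[sn,-c,0],[-c,-sn,0],[0,0,-1]]).T
    Rd=np.column_stack([[sn,-c,0],[-c,-sn,0],[0,0,-1]])
    print("t",s["time_s"],"delta",d.round(4),"turn",Ro.from_matrix(R.T@Rd).as_rotvec().round(4),"F",np.round(s["wrist_force"],1))
def where(p=PW):
    s=ctrl.sense();e=s["eef_pos"];c,sn=np.cos(p[2]),np.sin(p[2]);d=e[:2]-p[:2]
    print("TCP wallet frame",(c*d[0]+sn*d[1]).round(4),(-sn*d[0]+c*d[1]).round(4),e[2].round(4),"op",s["opening"])
E
python3 -c "
from h import *
where();delta(.195,0,.22)"
```

```text
TCP wallet frame 0.0083 0.3457 0.2308 op 0.08536914099100257
t 0.1 delta [ 0.3401 -0.1967  0.0111] turn [-0.0011 -0.0002 -0.0291] F [-0.4 -0.6  0.1]
```

move_arm(increments=[[[0.03,-0.04,0],[0,0,0]],[[0.04,-0.045,0],[0,0,0]],[[0.045,-0.04,0],[0,0,0]],[[0.045,-0.035,0],[0,0,0]],[[0.05,-0.025,0],[0,0,0]],[[0.05,-0.012,0],[0,0,0]],[[0.05,0,0.005],[0,0,0]],[[0.03,0,0.006],[0,0,-0.029]]], gripper=-1)

```text
time_s: 1.1
eef_pos: [0.4225, -0.2139, 0.22]
tool_rot: [3.1, 0.51, 0.0]
wrist_force: [-0.5, -0.4, 1.0]
opening: 0.0
gripper_force: 0.0
```

```bash
python3 -c "
from h import *
import cv2
delta(.19,0,.155);where();cv2.imwrite('pics/w1.png',ctrl.grab_frame('wrist'))
c=ctrl.get_calibration('wrist')
for s,y in((.085,-.058),(.085,.058),(.15,-.033),(.15,.033)): print(proj(c,W(PW,flp(1.945,.0235,s,y))).round())
"
```

```text
t 1.1 delta [-0.002   0.0054  0.065 ] turn [ 0.0001 -0.0002  0.0023] F [-0.5 -0.4  1. ]
TCP wallet frame 0.1954 -0.002 0.22 op 4.2271857426373855e-05
[371. 137.]
[359. 273.]
[359. 188.]
[351. 286.]
```

View pics/w1.png

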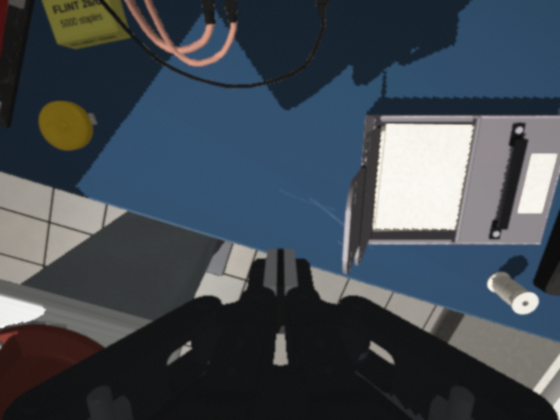

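```bash
python3 -c "
from h import *
c=ctrl.get_calibration('wrist')
for P in((.1,-.07,.038),(.1,.07,.038),(-.1,.07,.038),(-.1,-.07,.038),(-.045,-.04,.05),(-.045,.04,.05)): print(P,proj(c,W(PW,np.array(P))).round())
ob=[((.1,-.07,.038),(371,115)),((-.1,.07,.038),(541,243)),((.1,.07,.038),(366,243))]
print(least_squares(lambda p:np.concatenate([proj(c,W(p,np.array(P)))-q for P,q in ob]),PW))
"
```

```text
(0.1, -0.07, 0.038) [376. 117.]
(0.1, 0.07, 0.038) [364. 246.]
(-0.1, 0.07, 0.038) [541. 246.]
(-0.1, -0.07, 0.038) [576. 118.]
(-0.045, -0.04, 0.05) [523. 149.]
(-0.045, 0.04, 0.05) [506. 225.]
     message: Both `ftol` and `xtol` termination conditions are satisfied.
     success: True
      status: 4
         fun: [ 1.557e+00  9.150e-03  7.089e-01 -1.162e+00 -2.474e+00
                1.303e+00]
           x: [ 4.857e-01 -3.966e-01  1.913e+00]
        cost: 6.048845225761521
         jac: [[ 4.071e+02 -9.246e+02 -7.784e+01]
               [-9.910e+02 -3.368e+02  1.057e+02]
               ...
               [ 3.521e+02 -8.184e+02  5.654e+01]
               [-7.718e+02 -2.620e+02  8.064e+01]]
        grad: [ 1.053e-06 -4.684e-06 -4.277e-06]
  optimality: 4.6835309603920905e-06
 active_mask: [ 0.000e+00  0.000e+00  0.000e+00]
        nfev: 4
        njev: 4
```

move_arm(increments=[[[-0.002,0,0.035],[0,0,0]],[[0,0,0.03],[0,0,0]],[[0,0.015,0],[0,0,0]],[[0,0.015,0],[0,0,0]],[[0,0.015,0],[0,0,0]],[[0,0.015,0],[0,0,0]],[[0,0.012,0],[0,0,0]],[[0,0.012,0],[0,0,0]]])

```text
time_s: 2.15
eef_pos: [0.4456, -0.2961, 0.1553]
tool_rot: [-3.1, -0.506, 0.0]
wrist_force: [0.1, -0.1, 0.0]
opening: 0.0001
gripper_force: 0.3
```

```bash
python3 -c "
from h import *
import cv2
where();print(ctrl.sense()['wrist_force'])
a=ctrl.grab_frame('top')[190:290,290:450];b=ctrl.grab_frame('side')[110:210,280:380]
a=cv2.resize(a,None,fx=3.6,fy=3.6,interpolation=2);b=cv2.resize(b,(360,360),interpolation=2)
w=cv2.resize(ctrl.grab_frame('wrist')[80:320,240:560],(360,270))
o=np.zeros((640,740,3),np.uint8)[:600];o[:360,:360]=b;o[:270,370:730]=w;o[280:600,370:730]=a[:320,:360];cv2.imwrite('pics/m1.png',o)
"
```

```text
TCP wallet frame 0.1101 0.0022 0.1553 op 0.00011834669279976551
[ 0.12776292 -0.06774137  0.02012637]
```

View pics/m1.png

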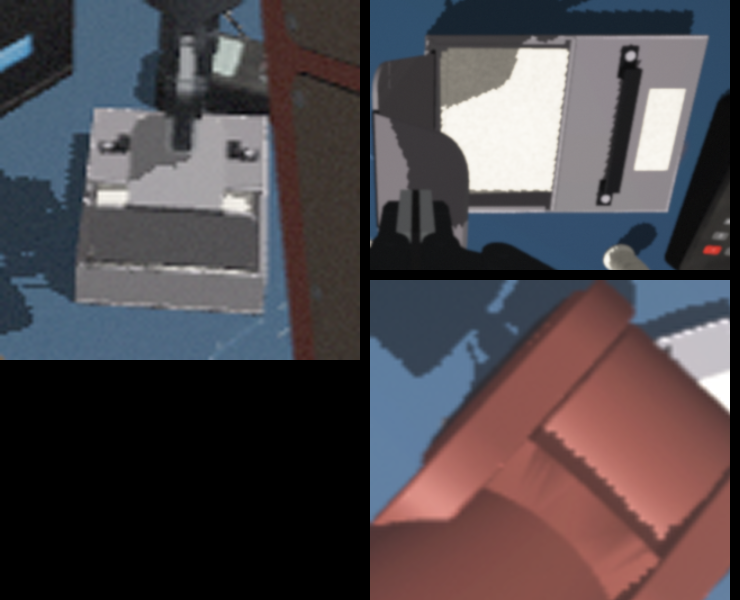

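move_arm(increments=[[[0,0.005,0],[0,0,0]],[[0,0.005,0],[0,0,0]],[[0,0.004,0],[0,0,0]],[[0,0.003,0],[0,0,0]],[[0,0.003,0],[0,0,0]],[[0,0.002,0],[0,0,0]],[[0,0.002,0],[0,0,0]],[[0,0.0,0],[0,0,0]]])

```text
time_s: 3.3
eef_pos: [0.4531, -0.3183, 0.1553]
tool_rot: [3.1, 0.506, 0.0]
wrist_force: [-0.2, 0.3, 0.0]
opening: 0.0001
gripper_force: 0.3
```

```bash
python3 -c "
from h import *
import cv2
where();print(ctrl.sense()['wrist_force'])
cv2.imwrite('pics/s2.png',cv2.resize(ctrl.grab_frame('side')[110:210,280:380],(500,500),interpolation=2))
cv2.imwrite('pics/w2.png',ctrl.grab_frame('wrist'))
"
```

```text
TCP wallet frame 0.0867 0.0022 0.1553 op 0.00011014877636819229
[-0.23473236  0.30613845  0.02213018]
```

move_arm(increments=[[[0,0.002,0],[0,0,0]],[[0,0.002,0],[0,0,0]],[[0,0.002,0],[0,0,0]],[[0,0.002,0],[0,0,0]],[[0,0.002,0],[0,0,0]],[[0,0.001,0],[0,0,0]],[[0,0.001,0],[0,0,0]],[[0,0.0,0],[0,0,0]]])

```text
time_s: 4.4
eef_pos: [0.457, -0.3296, 0.1553]
tool_rot: [3.1, 0.506, 0.0]
wrist_force: [-0.1, 1.6, -0.5]
opening: 0.0
gripper_force: 0.4
```

```bash
python3 -c "
from h import *
import cv2
where();print(ctrl.sense()['wrist_force'])
o=np.zeros((420,800,3),np.uint8)
o[:240,:240]=cv2.resize(ctrl.grab_frame('side')[110:210,280:380],(240,240),interpolation=2)
o[:,240:]=ctrl.grab_frame('wrist');cv2.imwrite('pics/m3.png',o)
"
```

```text
TCP wallet frame 0.0748 0.0021 0.1553 op 4.19335167747858e-05
[-0.09573674  1.58097362 -0.49175559]
```

View pics/m3.png

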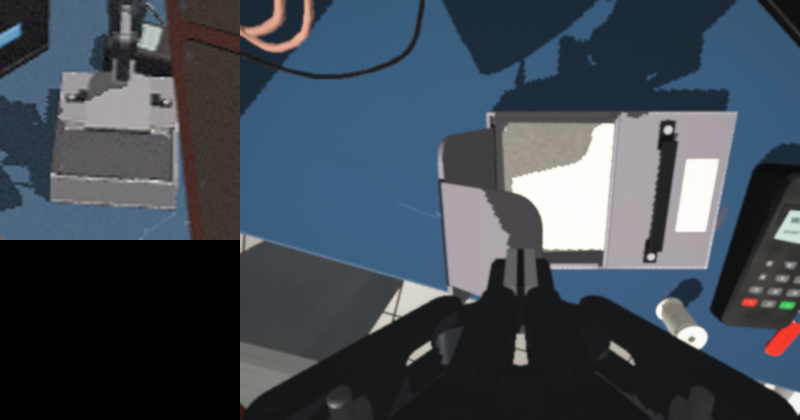

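move_arm(increments=[[[0,-0.03,0],[0,0,0]],[[0,-0.035,0],[0,0,0]],[[0,-0.03,0],[0,0,0]],[[0,0,0.03],[0,0,0]],[[0,0,0.025],[0,0,0]],[[0,0.01,0],[0,0,0]],[[0,0.01,0],[0,0,0]],[[0,0.008,0],[0,0,0]]])

```text
time_s: 5.5
eef_pos: [0.4366, -0.2676, 0.1013]
tool_rot: [3.099, 0.505, 0.002]
wrist_force: [-0.1, -0.3, 0.5]
opening: 0.0002
gripper_force: 0.0
```

move_arm(increments=[[[0,0.006,0],[0,0,0]],[[0,0.005,0],[0,0,0]],[[0,0.005,0],[0,0,0]],[[0,0.005,0],[0,0,0]],[[0,0.005,0],[0,0,0]],[[0,0.005,-0.002],[0,0,0]],[[0,0.004,-0.002],[0,0,0]],[[0,0.004,-0.002],[0,0,0]]])

```text
time_s: 6.5
eef_pos: [0.4479, -0.303, 0.1063]
tool_rot: [-3.1, -0.506, 0.0]
wrist_force: [-0.4, 1.1, -1.3]
opening: 0.0003
gripper_force: 1.0
```

```bash
python3 -c "
from h import *
import cv2
where();print(ctrl.sense()['wrist_force'])
o=np.zeros((420,800,3),np.uint8)
o[:240,:240]=cv2.resize(ctrl.grab_frame('side')[110:210,280:380],(240,240),interpolation=2)
o[:,240:]=ctrl.grab_frame('wrist');cv2.imwrite('pics/m4.png',o)
"
```

```text
TCP wallet frame 0.1028 0.0023 0.1063 op 0.00030982283669455366
[-0.38519935  1.07777235 -1.33940814]
```

View pics/m4.png

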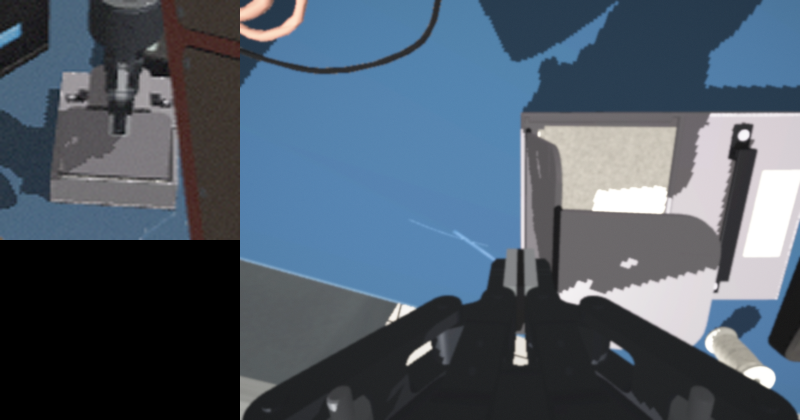

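move_arm(increments=[[[0,0.012,-0.001],[0,0,0]],[[0,0.007,0.002],[0,0,0]],[[0,0.007,0.003],[0,0,0]],[[0,0.006,0.003],[0,0,0]],[[0,0.006,0.004],[0,0,0]],[[0,0.005,0.0045],[0,0,0]],[[0,0.005,0.005],[0,0,0]],[[0,0.0,0.0],[0,0,0]]])

```text
time_s: 7.6
eef_pos: [0.4631, -0.3485, 0.0851]
tool_rot: [-3.1, -0.506, 0.001]
wrist_force: [-0.5, 0.7, -1.0]
opening: 0.0
gripper_force: 0.0
```

```bash
python3 -c "
from h import *
import cv2
where();print(ctrl.sense()['wrist_force'])
o=np.zeros((420,800,3),np.uint8)
o[:240,:240]=cv2.resize(ctrl.grab_frame('side')[110:210,280:380],(240,240),interpolation=2)
o[:,240:]=ctrl.grab_frame('wrist');cv2.imwrite('pics/m5.png',o)
"
```

```text
TCP wallet frame 0.0549 0.0024 0.0851 op 4.767064212293189e-05
[-0.46064893  0.65166615 -0.98621461]
```

View pics/m5.png

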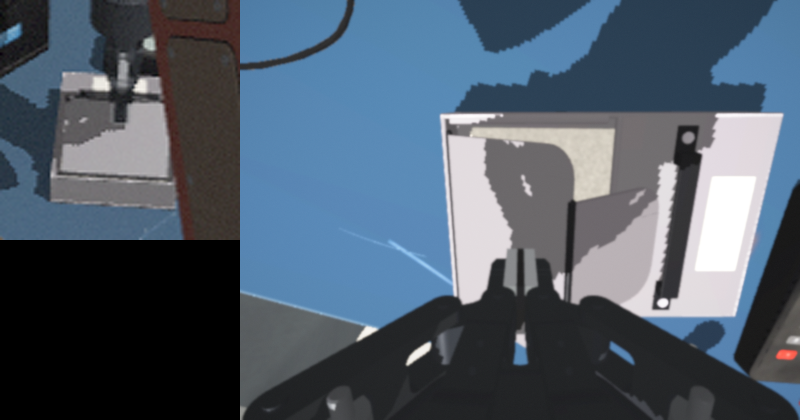

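move_arm(increments=[[[0,0.004,0.005],[0,0,0]],[[0,0.003,0.004],[0,0,0]],[[0,0.002,0.003],[0,0,0]],[[0,0,0.0],[0,0,0]],[[0,0.002,0.003],[0,0,0]],[[0,0.002,0.003],[0,0,0]],[[0,0.002,0.003],[0,0,0]],[[0,0.001,0.003],[0,0,0]]])

```text
time_s: 8.7
eef_pos: [0.4684, -0.3637, 0.0615]
tool_rot: [-3.1, -0.506, 0.0]
wrist_force: [-1.7, 3.7, 2.3]
opening: -0.0
gripper_force: 1.7
```

```bash
python3 -c "
from h import *
import cv2
where();print(ctrl.sense()['wrist_force'])
o=np.zeros((420,800,3),np.uint8)
o[:240,:240]=cv2.resize(ctrl.grab_frame('side')[110:210,280:380],(240,240),interpolation=2)
o[:,240:]=ctrl.grab_frame('wrist');cv2.imwrite('pics/m6.png',o)
"
```

```text
TCP wallet frame 0.0388 0.0022 0.0615 op -3.1566711499724415e-05
[-1.73058692  3.69735944  2.27674018]
```

View pics/m6.png

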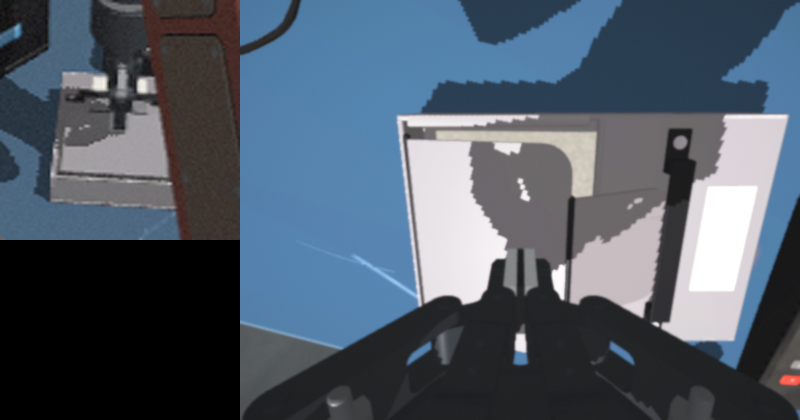

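move_arm(increments=[[[0,0.001,0.003],[0,0,0]],[[0,0.001,0.003],[0,0,0]],[[0,0.001,0.003],[0,0,0]],[[0,0.001,0.0025],[0,0,0]],[[0,0.001,0.002],[0,0,0]],[[0,0.001,0.002],[0,0,0]],[[0,0.001,0.001],[0,0,0]],[[0,0,0],[0,0,0]]])

```text
time_s: 9.8
eef_pos: [0.4707, -0.3706, 0.0453]
tool_rot: [3.1, 0.506, 0.0]
wrist_force: [0.1, -0.5, 0.8]
opening: 0.0001
gripper_force: 0.0
```

```bash
python3 -c "
from h import *
where();print(ctrl.sense()['wrist_force'])"
```

```text
TCP wallet frame 0.0315 0.0021 0.0453 op 0.0001226804315423663
[ 0.07137194 -0.54160496  0.84305164]
```

move_arm(increments=[[[0,0.001,0.001],[0,0,0]],[[0,0.001,0.001],[0,0,0]],[[0,0.001,0.001],[0,0,0]],[[0,0,0.0005],[0,0,0]],[[0,0,0.0005],[0,0,0]],[[0,0,0],[0,0,0]],[[0,0,0],[0,0,0]],[[0,0,0],[0,0,0]]])

```text
time_s: 10.8
eef_pos: [0.4717, -0.3732, 0.0418]
tool_rot: [3.1, 0.506, 0.0]
wrist_force: [-2.4, 3.4, 8.2]
opening: -0.0006
gripper_force: 4.0
```

```bash
python3 -c "
from h import *
where();print(ctrl.sense()['wrist_force'])"
```

```text
TCP wallet frame 0.0287 0.0021 0.0418 op -0.0005514120817618697
[-2.37761967  3.38380252  8.19614945]
```

move_arm(increments=[[[0,0,0.0005],[0,0,0]],[[0,0,0.0005],[0,0,0]],[[0,0,0],[0,0,0]],[[0,0,-0.008],[0,0,0]],[[0,0.02,-0.008],[0,0,0]],[[0,0.02,0],[0,0,0]],[[0,0,0.008],[0,0,0]],[[0,0,0.004],[0,0,0]]])

```text
time_s: 11.8
eef_pos: [0.4835, -0.41, 0.0431]
tool_rot: [-3.099, -0.506, 0.002]
wrist_force: [0.7, -0.2, 0.5]
opening: -0.0
gripper_force: 0.0
```

move_arm(increments=[[[0,0,0.001],[0,0,0]],[[0,0,0.001],[0,0,0]],[[0,0,0.001],[0,0,0]],[[0,0,0.0005],[0,0,0]],[[0,0,0.0005],[0,0,0]],[[0,0,0],[0,0,0]],[[0,0,0],[0,0,0]],[[0,0,0],[0,0,0]]])

```text
time_s: 12.8
eef_pos: [0.4843, -0.4107, 0.0415]
tool_rot: [3.1, 0.507, 0.001]
wrist_force: [-3.4, 3.6, 11.6]
opening: -0.0
gripper_force: 5.5
```

```bash
python3 -c "
from h import *
where();print(ctrl.sense()['wrist_force'])"
```

```text
TCP wallet frame -0.0108 0.002 0.0415 op -3.1989513562406314e-06
[-3.35308121  3.62474524 11.6233562 ]
```

move_arm(increments=[[[0,0,-0.003],[0,0,0]],[[0,0,-0.01],[0,0,0]],[[0,0,-0.03],[0,0,0]],[[0,0,-0.04],[0,0,0]],[[0,0,-0.04],[0,0,0]],[[0,0,0],[0,0,0]],[[0,0,0],[0,0,0]],[[0,0,0],[0,0,0]]])

```text
time_s: 13.8
eef_pos: [0.4837, -0.4104, 0.1621]
tool_rot: [-3.099, -0.506, 0.002]
wrist_force: [0.7, 0.5, -0.1]
opening: -0.0
gripper_force: 0.0
```

```bash
python3 -c "
from h import *
where();print(ctrl.sense()['wrist_force'])
print(ctrl.hand_in())"
```

```text
TCP wallet frame -0.0104 0.0025 0.1621 op -3.6024259230537155e-05
[ 0.74568891  0.54801711 -0.08355754]
the job is handed in; nothing more can be done
None
```

I closed the wallet and handed the job in at about 14 s; the judge gave no verdict. With the fingertips pressed down they stood at z ≈ 42 mm over both flap and tongue, which fits a flat flap with the tongue under the strap, but I took no last picture to confirm the edge on the far side.

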